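Third hand for a bottle carrier's divider

TASK

Take the plain pale divider panel out of the drying rack, stand it on the floor of the half-built bottle carrier and press it upright and flat up against the two cleats from the robot's side, with no gap at either end, with a steady push of about 10 N, so that I can screw it to them. Go easy on the cleats, which are only tacked with glue, and leave the dark end panel, the bottles and the screw tub where they are. Keep the push steady for a few seconds and finish while still pressing the divider home: do not back away.

Things in the scene. Friction and masses are not known exactly. Their poses are not given: they have to be found in the camera images.
- divider: the part to fit: plain pale wooden panel, 10 (x) by 190 (y) by 90 (z) mm, about 0.13 kg, loose, standing on its long edge in one of the rack's two places. Origin at the centre of its underside; x across its thickness, y along its length, z up. Held lightly it can turn a little between the fingers and square itself to the cleats
- carrier: half-built open wooden bottle carrier, 284 (x) by 224 (y) by 100 (z) mm outside, 260 by 200 mm inside; walls 12 mm thick, floor's upper face 10 mm above the origin, rim at 100 mm. Held fast on the bench by four 20 mm high stop blocks at its ends. Origin at the centre of its underside, x along its length. The 190 mm divider has 5 mm of play at each end between the side walls
- cleats: pair of upright stiff cleats glued inside the carrier's two long sides, half way along. Origin and axes are the carrier's. Their faces that take the divider lie in the plane x = 0 and look to -x, roughly towards the robot: the divider goes in on the -x side, is pushed to +x and seats with its origin at x = -5, y near 0, z = 10 mm. 164 mm between them is free for a finger
- cleat_left: the +y cleat, pale wood, 18 by 18 mm, 82 mm tall from the carrier's floor up (top 92 mm above the bench). Origin at the middle of the foot of the face that takes the divider, 91 mm to +y of the cleats' origin and 10 mm up; same axes
- cleat_right: the -y cleat, just alike, 91 mm to -y of the cleats' origin
- rack: drying rack fixed to the bench: grey-blue base 150 (x) by 200 (y) by 15 (z) mm with two places at x = -40 and x = +40 mm, each held by four dowels (10 mm thick, up to 60 mm above the bench, 75 mm either side of the middle). A panel stands on the base, its x and y along the rack's, its top edge 105 mm above the bench, 1.5 mm of play either side. Origin: centre of the underside
- end_panel: bystander: dark stained panel with a hand slot, 10 by 190 by 90 mm, in the rack's other place. Origin at the centre of its underside. Not to be disturbed
- bottle_a: bystander: aqua flat glass bottle with a cork, 34 by 62 mm, 160 mm tall, standing beyond the work. Origin at the centre of its underside
- bottle_b: bystander: the same bottle in greyer glass
- screw_tub: bystander: round blue tub of screws, 60 mm across, 40 mm tall, between the work and the robot. Origin at the centre of its underside
Not all that is in view belongs to the job. What is shaped like the divider but orange is not meant. There is more than one size of the rack; the one meant has the size given above.

How it is judged:
On the way, in this order (a step that is already met when the one before it is completed fails the run):
1. the divider is lifted clear of the rack by the gripper (height (world z) of divider above 0.075 m and contact force between divider and rack below 0.01 N and contact force between divider and the fingers above 0.3 N), for 0.1 s.
2. the divider stands on the carrier's floor, flat against the cleats, and is pressed on them with 5 to 18 N, steadily for 2 s (contact force between divider and cleats between 5 and 18 N and contact force between divider and the fingers above 3 N and z of divider in the frame of carrier between 0.007 and 0.013 m and x of divider in the frame of carrier between -0.007 and -0.003 m and y of divider in the frame of carrier between -0.008 and 0.008 m and angle between divider's own z axis and vertical below 0.03 rad and angle between the y axis of divider and the y axis of carrier, either way round below 0.012 rad and linear speed of divider below 0.01 m/s), for 2 s.
At the end, for the whole second after the job is handed in: through the last second the fingers press the divider against the cleats with 5 to 18 N; it is at rest on the carrier's floor (within 3 mm), its foot within 2 mm of the cleats' faces, between the walls, upright within 1.7 degrees and parallel to the faces within 0.7 degree (2 mm over its length) (all of step 2); the arm keeps its last pose, push and grip.
It fails at once if the cleats are pushed with more than 40 N (contact force between anything else and cleats above 40 N).
It fails at once if the dark end panel is disturbed (distance of end_panel from where it was at the start of the episode above 0.02 m).
It fails at once if a bottle is moved or knocked over (distance of any of bottle_a, bottle_b from where it was at the start of the episode above 0.02 m or angle between any of bottle_a, bottle_b's own z axis and vertical above 0.3 rad).
It fails at once if the screw tub is moved or tipped (distance of screw_tub from where it was at the start of the episode above 0.02 m or angle between screw_tub's own z axis and vertical above 0.3 rad).
It also fails if it takes over 54 s, if anything falls off the work surface, if the arm or the gripper's body presses on something with over 40 N, if the wrist force passes 120 N, or if a joint passes its speed limit or range.

ROBOT

A 7-joint arm with a two-finger parallel gripper is mounted at the origin on the work surface. World frame = base frame: x ahead of the robot, y to its left, z up, the work surface at z = 0. Lengths are in m, angles in rad, forces in N, time in s.
With the tool pointing down it reaches from about 0.425 to 0.875 m from the base axis. Payload 4.7 kg.
Tool frame: the origin (TCP) lies on the mounting face of the last link; the fingertips stand 182 mm ahead of it and the grasp point (between the pads) lies 164 mm ahead of it; z points along the fingers, y is the direction in which the jaws open and shut (so a half turn about z gives the same grasp; the last joint's range is limited). The gripper opens to 87 mm and grips with 3 to 60 N. Pads are 19 mm wide; open, the fingers measure 117 mm over their backs; the gripper's body (75 mm by 190 mm) begins 51 mm behind the grasp point.
Start: joints at [1.234, 0.321, -0.07, 1.45, 0.023, 1.371, -0.057], TCP at [0.223, -0.61, 0.405] pointing down, gripper open.
Joint ranges: [-2.86, 2.86], [-0.3, 2.09], [-1.38, 1.24], [0.06, 2.45], [-1.56, 4.7], [0.09, 2.05], [-2.69, 2.69]. Speed limits (rad/s): [2.57, 2.57, 3.14, 3.14, 3.14, 3.14, 3.14].

INTERFACE

Orientations are given as a rotation vector (axis times angle).
In Python, from bench import ctrl gives the robot as it stands. The module is installed in compiled form; this text tells all that it offers.
- The arm moves only by the tool play_rows, never from a script. Its argument "targets" is text: rows parted by semicolons, each of 7 numbers parted by spaces: the shift along the tool's x, y, z in cm, then the turn, a rotation vector about the tool's x, y, z in rad, then the opening, from -1 (shut) to 1 (fully open). In form: x y z ax ay az grip; .... A call has 1 to 20 rows; each row shifts and turns the pose as measured when the row begins, along the tool's axes as they then stand; what a row does not reach is not made up. A row lasts 1/8 s, in which the tool goes at most 62.5 mm and 10.7 degrees, less where a joint would pass 70% of its speed; a pose out of reach is approached as far as the arm can. A call is refused whole if a number of a shift passes 6.25 or a number of a turn 0.188, either way. A call with a gripper value outside its range is refused whole. The fingers move at their own pace and stop on an object; "newtons" is the grip in N (left out, the last holds). Time passes only in rows, so rows that do not move let the fingers close. It gives the time, the measured TCP pose, the force and the opening at its end, in the units of the state.
- ctrl.get_state(): the state, without advancing time (a new reading comes with each control period).
- ctrl.get_image(name): name is "scene" or "top" or "wrist"; returns a dict with "pixels" (480x640x3 uint8, blue, green, red), "depth" (480x640 float32, m along the optical axis (not along the pixel's ray), 0 where there is no reading), "intrinsics" (3x3 intrinsics, pixels), "k1" (the pictures are not rectified: a ray, as slopes to the right and down, at radius r is drawn at 1 + k1 r^2 times it, then the intrinsics apply), "R" (3x3) and "t" (3): a world point X has camera coordinates R X + t. Camera axes: x right, y down, z forward; pixel columns grow to the right and rows downward; lengths in m; the calibration is good to about 2 mm. A picture is of the moment at which its call begins.
- ctrl.close_job(): hands the job in, once; it reports no verdict.
The state is a dict: "time": time; "joint_positions": joint angles; "qd": joint speeds; "joint_torque": joint torques, N m; "position": TCP position; "tool_rot": TCP orientation; "ft_force": force on the tool from outside, world axes, zero at the start; "torque": the same for the moment, N m; "grip_width": opening from 0.0 (shut) to 1.0 (fully open).
Only numpy, scipy, OpenCV 4.12 (cv2) and the standard library are available. Lean on these libraries where they do the work, as an engineer would, in place of code of your own. Each camera call takes 0.05 s, during which the arm holds its last target.

## Working session

There is one attempt and no reset: what is moved stays moved. The work goes in short steps, Python scripts to look and compute and a tool call to move; the robot and the scene stay as the last step left them, time stands still between calls to the robot, and variables do not carry over. Pictures are saved under pics/ and viewed, and the job is handed in when it is done.

Besides the shell and the picture viewer there is one more tool, called after "Emit:" in YAML: its name, and indented under it one key for each argument. play_rows: Moves the arm, as the interface text tells. Its arguments: {"type":"object","properties":{"targets":{"type":"string"},"newtons":{"type":"number"}},"required":["targets"]}

```bash
mkdir -p pics
cat > h.py <<'E'
import numpy as np,cv2
from bench import ctrl
def grab(n,tag):
    im=ctrl.get_image(n); cv2.imwrite(f'pics/{tag}.png',im['pixels'])
    np.savez(f'pics/{tag}.npz',**{k:np.array(v) for k,v in im.items()}); return im
def load(tag): return np.load(f'pics/{tag}.npz')
def ray(im,u,v):
    K=im['intrinsics'];k1=float(im['k1'])
    d=np.array([k1,0,0,0],float)
    p=cv2.undistortPoints(np.array([[[u,v]]],float),K,d)[0,0]
    R=im['R'];t=im['t']
    return -R.T@t, R.T@np.array([p[0],p[1],1.])
def onz(im,u,v,z):
    c,d=ray(im,u,v); return c+d*(z-c[2])/d[2]
def dep(im,u,v):
    c,d=ray(im,u,v); return c+d*im['depth'][int(round(v)),int(round(u))]
def proj(im,X):
    p,_=cv2.projectPoints(np.array([X],float).reshape(-1,1,3),cv2.Rodrigues(im['R'])[0],im['t'].astype(float),im['intrinsics'],np.array([float(im['k1']),0,0,0]))
    return p[:,0]
E
python3 - <<'E'
from h import *
for n in ('scene','top','wrist'):
    im=grab(n,n+'0'); print(n,im['k1'],-im['R'].T@im['t'],im['intrinsics'][0,0])
print(ctrl.get_state())
E
```

```text
scene -0.12360712732718053 [ 1.06700656 -0.29630555  0.74818248] 461.74534773689476
top -0.12820369544823873 [ 0.4107032  -0.01748538  0.99050585] 517.894942830325
wrist -0.0027815622239064307 [ 0.29112437 -0.58549226  0.38299876] 421.1829695679238
{'time': 0.15, 'joint_positions': array([ 1.23408872,  0.32165391, -0.07010219,  1.45138806,  0.02262749,
        1.37081432, -0.05692474]), 'qd': array([ 0.00177524, -0.00246448, -0.00116008, -0.00344283, -0.00170704,
       -0.00088247, -0.00052227]), 'joint_torque': array([-3.33618818e-04, -4.91793466e+01, -4.04534899e-01, -3.12875497e+01,
       -6.39650063e-02,  4.05927643e-02,  1.30281405e-04]), 'position': array([ 0.22329981, -0.61027767,  0.40391531]), 'tool_rot': array([-3.09197311e+00, -5.48009464e-01,  5.70988797e-04]), 'ft_force': array([0.07567829, 0.22482504, 0.15610707]), 'torque': array([0.02708496, 0.02468523, 0.02415479]), 'grip_width': 0.9960973128876}
```

View pics/scene0.png

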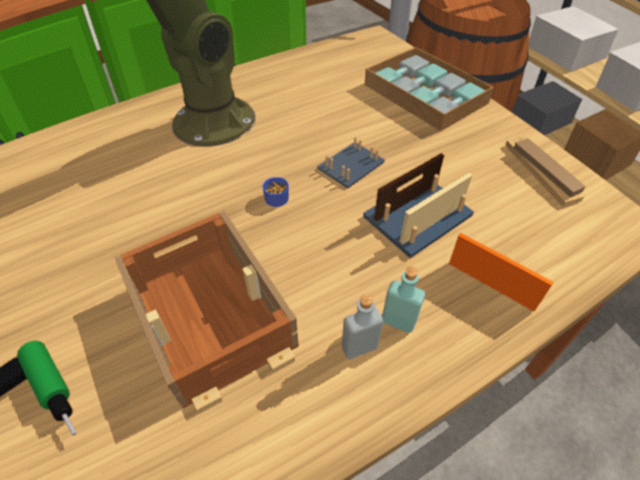

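View pics/top0.png

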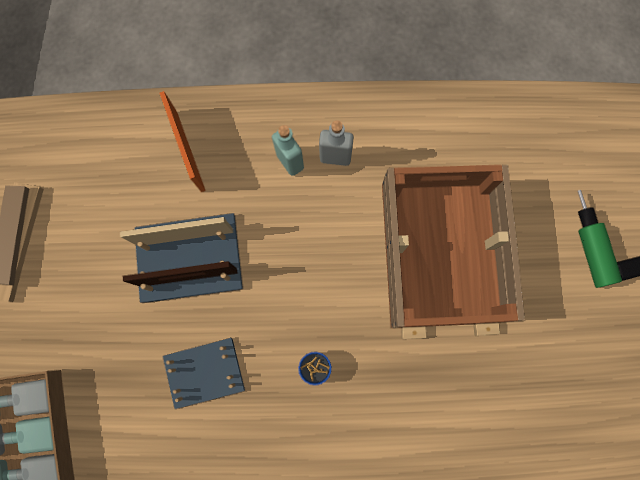

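View pics/wrist0.png

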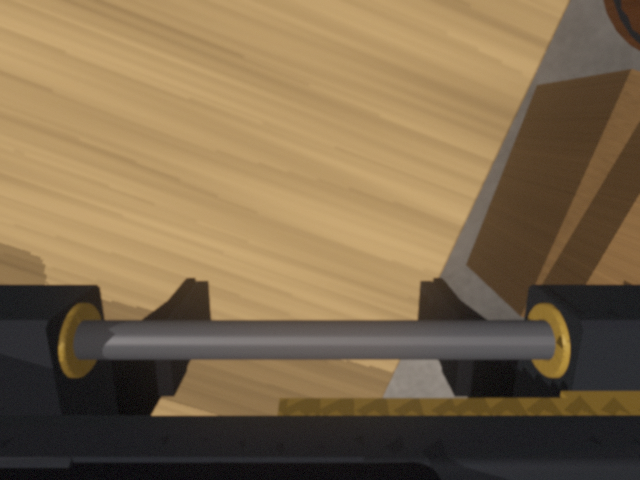

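Candidates for the divider:
- Pale panel in the large rack: top (178,230), scene (440,208).
- Dark slotted panel: top (185,274), excluded.
- Orange panel: top (183,142), excluded.
- Grey-brown plank: top (12,240), excluded.

The small rack at top (205,372) is the wrong size. I choose the pale one and check it in close crops.

Run:
```python
from h import *
t=load('top0');s=load('scene0')
a=cv2.resize(t['pixels'][200:310,110:255],None,fx=4,fy=4,interpolation=cv2.INTER_CUBIC)
cv2.imwrite('pics/c1.png',a)
b=cv2.resize(t['pixels'][155:345,375:535],None,fx=3.1,fy=3.1,interpolation=cv2.INTER_CUBIC)
cv2.imwrite('pics/c2.png',b)
```

```text
(no output)
```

View pics/c1.png

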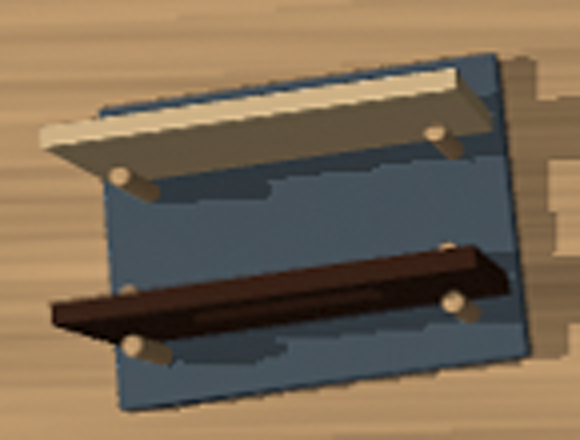

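View pics/c2.png

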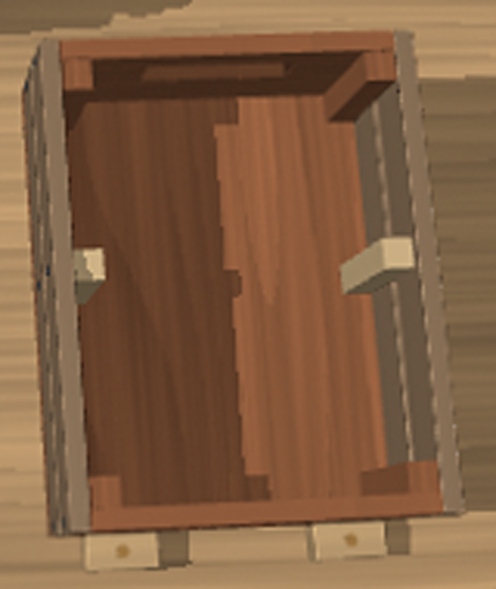

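Run:
```python
from h import *
np.set_printoptions(precision=4,suppress=True)
t=load('top0')
f1=lambda x,y:(110+(x+.5)/4-.5,200+(y+.5)/4-.5)
f2=lambda x,y:(375+(x+.5)/3.1-.5,155+(y+.5)/3.1-.5)
def show(n,l,f,z):
    P=[onz(t,*f(*p),z)[:2] for p in l]; print(n); 
    for p in P: print('  ',p)
    return np.array(P)
P=show('div',[(39,127),(45,149),(462,90),(456,67)],f1,.105)
print('len',np.linalg.norm(P[0]-P[3]),np.linalg.norm(P[1]-P[2]),'mid',P.mean(0),'ang',np.degrees(np.arctan2(*(P[0]-P[3])[::-1])),np.degrees(np.arctan2(*(P[1]-P[2])[::-1])))
P=show('rackbase',[(100,108),(497,54),(530,355),(122,411)],f1,.015)
print(np.linalg.norm(P-np.roll(P,1,0),axis=1),P.mean(0))
P=show('carrier rim',[(41,40),(411,32),(463,512),(68,532)],f2,.1)
print(np.linalg.norm(P-np.roll(P,1,0),axis=1),P.mean(0))
for k in range(4):
  d=P[k]-P[(k+1)%4]; print(np.degrees(np.arctan2(d[1],d[0])))
show('cleats',[(76,279),(105,279),(385,268),(414,267)],f2,.092)
# depth check
for p in [(250,98)]: print(dep(t,*f1(*p)))
for p in [(75,510),(230,42),(250,515),(430,250),(90,260),(400,250)]: print(dep(t,*f2(*p)))
# scene heights of divider
s=load('scene0')
```

```text
div
   [0.6119 0.35  ]
   [0.6018 0.3466]
   [0.6234 0.1581]
   [0.6339 0.161 ]
len 0.19029520758356538 0.18973826782762698 mid [0.6177 0.2539] ang 96.63743665150167 96.53671108919433
rackbase
   [0.6411 0.3565]
   [0.6626 0.159 ]
   [0.5152 0.142 ]
   [0.4921 0.3393]
[0.1499 0.1987 0.1483 0.1986] [0.5777 0.2492]
carrier rim
   [ 0.7185 -0.1344]
   [ 0.7198 -0.3559]
   [ 0.4374 -0.3597]
   [ 0.4344 -0.1357]
[0.284  0.2215 0.2825 0.224 ] [ 0.5775 -0.2464]
90.35478254609161
0.7843407646701075
-89.25577129281453
-179.72499551414273
cleats
   [ 0.5775 -0.1483]
   [ 0.5771 -0.165 ]
   [ 0.5793 -0.3289]
   [ 0.5794 -0.3463]
[0.6227 0.2538 0.1037]
[ 0.4464 -0.1404  0.0985]
[ 0.715  -0.2458  0.1002]
[ 0.4404 -0.2375  0.1008]
[ 0.588  -0.3545  0.0982]
[ 0.5881 -0.1568  0.0931]
[ 0.5897 -0.339   0.0917]
```

```bash
cat >> h.py <<'E'
from scipy.spatial.transform import Rotation as Ro
def goal_R(deg): # tool down, tool y along world angle deg
    a=np.radians(deg); y=np.array([np.cos(a),np.sin(a),0]); z=np.array([0,0,-1.]); return np.column_stack([np.cross(y,z),y,z])
def plan(p,deg,n,g):
    s=ctrl.get_state(); R=Ro.from_rotvec(s['tool_rot']).as_matrix(); x=np.array(s['position'])
    G=goal_R(deg); dr=Ro.from_matrix(R.T@G).as_rotvec(); step=(np.array(p)-x)/n
    print('total tool shift cm',R.T@(np.array(p)-x)*100,'turn',dr)
    out=[]
    for k in range(n):
        Rk=R@Ro.from_rotvec(dr*k/n).as_matrix(); d=Rk.T@step*100
        out.append(' '.join('%.2f'%v for v in d)+' '+' '.join('%.3f'%v for v in dr/n)+' %g'%g)
    print('; '.join(out))
def st():
    s=ctrl.get_state(); R=Ro.from_rotvec(s['tool_rot']).as_matrix()
    print('t',s['time'],'pos',s['position'].round(4),'ydeg',np.degrees(np.arctan2(R[1,1],R[0,1])).round(2),'z',R[:,2].round(4),'F',s['ft_force'].round(2),'T',s['torque'].round(2),'w',s['grip_width'],'q',s['joint_positions'].round(2))
E
python3 - <<'E'
from h import *
t=load('top0')
for n,p,z in [('tub',(315,368),.04),('ba',(285,132),.15),('bb',(336,127),.15)]: print(n,onz(t,*p,z))
st(); plan([.56,-.24,.45],-30,9,1)
E
```

```text
tub [0.36549105 0.00654182 0.04      ]
ba [0.77078409 0.04749505 0.15      ]
bb [ 0.77769103 -0.04133335  0.15      ]
t 0.15 pos [ 0.2233 -0.6103  0.4039] ydeg -69.9 z [-6.0e-04  1.3e-03 -1.0e+00] F [0.08 0.22 0.16] T [0.03 0.02 0.02] w 0.9960973128876 q [ 1.23  0.32 -0.07  1.45  0.02  1.37 -0.06]
total tool shift cm [ 44.34419134 -23.20750578  -4.57909168] turn [-1.45063630e-03 -4.08990798e-04 -6.96368304e-01]
4.93 -2.58 -0.51 -0.000 -0.000 -0.077 1; 5.11 -2.19 -0.51 -0.000 -0.000 -0.077 1; 5.27 -1.79 -0.51 -0.000 -0.000 -0.077 1; 5.39 -1.38 -0.51 -0.000 -0.000 -0.077 1; 5.48 -0.96 -0.51 -0.000 -0.000 -0.077 1; 5.54 -0.53 -0.51 -0.000 -0.000 -0.077 1; 5.56 -0.10 -0.51 -0.000 -0.000 -0.077 1; 5.55 0.33 -0.51 -0.000 -0.000 -0.077 1; 5.51 0.76 -0.51 -0.000 -0.000 -0.077 1
```

Emit:
play_rows:
  targets: "4.9 -2.6 -0.5 0 0 -0.077 1; 5.1 -2.2 -0.5 0 0 -0.077 1; 5.3 -1.8 -0.5 0 0 -0.077 1; 5.4 -1.4 -0.5 0 0 -0.077 1; 5.5 -1.0 -0.5 0 0 -0.077 1; 5.5 -0.5 -0.5 0 0 -0.077 1; 5.6 -0.1 -0.5 0 0 -0.077 1; 5.5 0.3 -0.5 0 0 -0.077 1; 5.5 0.8 -0.5 0 0 -0.077 1; 0 0 0 0 0 0 1"

```text
time: 1.4
position: [0.5656, -0.2258, 0.446]
tool_rot: [-2.702, -1.59, 0.001]
ft_force: [0.5, 0.4, -0.5]
grip_width: 1.002
```

Run:
```python
from h import *
grab('wrist','w1')
st(); plan([.6177,.2539,.40],6.6,11,1)
```

```text
t 1.45 pos [ 0.5641 -0.2288  0.4457] ydeg -29.35 z [-0.0056  0.0033 -1.    ] F [ 0.25 -1.06  0.23] T [-0.08  0.04  0.01] w 0.9992114597409958 q [ 0.72  0.25 -0.46  1.48  0.11  1.44 -0.25]
total tool shift cm [ 44.70010613 -18.95234731   4.69621572] turn [-0.00629128 -0.00220121 -0.62738124]
4.06 -1.72 0.43 -0.001 -0.000 -0.057 1; 4.16 -1.49 0.43 -0.001 -0.000 -0.057 1; 4.23 -1.25 0.42 -0.001 -0.000 -0.057 1; 4.30 -1.01 0.42 -0.001 -0.000 -0.057 1; 4.35 -0.76 0.42 -0.001 -0.000 -0.057 1; 4.38 -0.51 0.42 -0.001 -0.000 -0.057 1; 4.41 -0.26 0.42 -0.001 -0.000 -0.057 1; 4.41 -0.01 0.42 -0.001 -0.000 -0.057 1; 4.41 0.24 0.42 -0.001 -0.000 -0.057 1; 4.39 0.49 0.42 -0.001 -0.000 -0.057 1; 4.35 0.74 0.42 -0.001 -0.000 -0.057 1
```

View pics/w1.png

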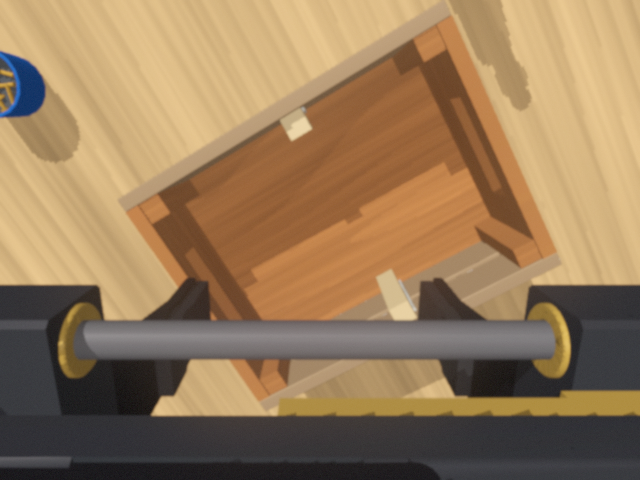

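The wrist view shows the carrier with both cleats, at (296,124) and (396,295), and the tub at (15,85). I zoom in on the cleats for a second measurement.

Run:
```python
from h import *
t=load('w1')
a=cv2.resize(t['pixels'][100:150,265:330],None,fx=8,fy=8,interpolation=cv2.INTER_CUBIC)
b=cv2.resize(t['pixels'][262:322,365:430],None,fx=8,fy=8,interpolation=cv2.INTER_CUBIC)
h=max(a.shape[0],b.shape[0]); c=np.zeros((h,a.shape[1]+b.shape[1]+10,3),np.uint8); c[:a.shape[0],:a.shape[1]]=a; c[:b.shape[0],a.shape[1]+10:]=b
cv2.imwrite('pics/c3.png',cv2.resize(c,None,fx=.75,fy=.75))
```

```text
(no output)
```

View pics/c3.png

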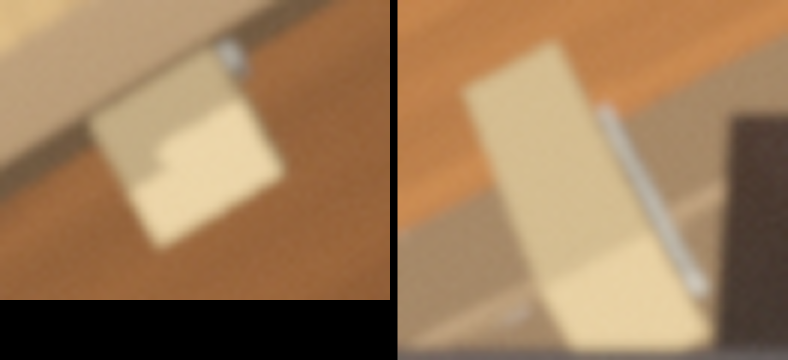

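Emit:
play_rows:
  targets: "4.1 -1.7 0.4 0 0 -0.057 1; 4.2 -1.5 0.4 0 0 -0.057 1; 4.2 -1.2 0.4 0 0 -0.057 1; 4.3 -1.0 0.4 0 0 -0.057 1; 4.3 -0.8 0.4 0 0 -0.057 1; 4.4 -0.5 0.4 0 0 -0.057 1; 4.4 -0.3 0.4 0 0 -0.057 1; 4.4 0 0.4 0 0 -0.057 1; 4.4 0.2 0.4 0 0 -0.057 1; 4.4 0.5 0.4 0 0 -0.057 1; 4.3 0.7 0.4 0 0 -0.057 1; 0 0 0 0 0 0 1"

```text
time: 2.95
position: [0.6128, 0.2618, 0.3944]
tool_rot: [-2.078, -2.353, 0.02]
ft_force: [-0.1, -0.5, 0.9]
grip_width: 0.998
```

Run:
```python
from h import *
grab('wrist','w2')
st(); plan([.6177,.2539,.40],6.6,3,1)
```

```text
t 3.0 pos [0.6136 0.2594 0.3945] ydeg 6.88 z [-0.0096 -0.0104 -0.9999] F [ 0.74 -0.6   0.65] T [-0.01 -0.15 -0.02] w 0.9998502264351276 q [ 0.1   0.46 -0.75  1.39  0.31  1.42 -0.53]
total tool shift cm [-0.5969615   0.33807471 -0.54550236] turn [-0.01074304  0.00919952  0.00499565]
-0.20 0.11 -0.18 -0.004 0.003 0.002 1; -0.20 0.11 -0.18 -0.004 0.003 0.002 1; -0.20 0.11 -0.18 -0.004 0.003 0.002 1
```

View pics/w2.png

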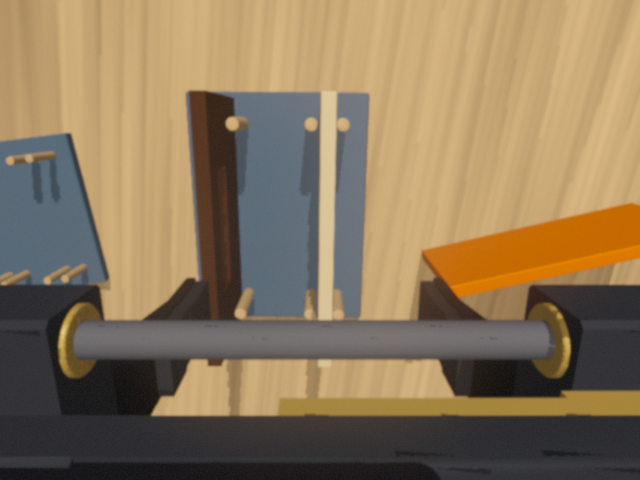

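Run:
```python
from h import *
np.set_printoptions(precision=4,suppress=True)
t=load('w1'); f=lambda x,y:(265+(x+.5)/6-.5,100+(y+.5)/6-.5); g=lambda x,y:(365+(x-397.5+.5)/6-.5,262+(y+.5)/6-.5)
for p in [(90,125),(210,50),(285,172),(160,248)]: print('L',onz(t,*f(*p),.092),dep(t,*f(*p))[2])
for p in [(462,92),(557,42),(715,330),(575,345)]: print('R',onz(t,*g(*p),.092),dep(t,*g(*p))[2])
w=load('w2')
px=w['pixels'].astype(int)
P=[]
for v in list(range(100,115,4))+list(range(140,290,10)):
    row=px[v]; m=(row[:,2]>170)&(row[:,1]>150)&(row[:,0]>110); m[:305]=0;m[355:]=0
    r=np.where(m)[0]
    if len(r): P.append((*[onz(w,e,v,.105)[i] for e in (r[0]-.5,r[-1]+.5) for i in (0,1)],r[0],r[-1]))
P=np.array(P); print(P[::3])
for c in (0,2):
    k=np.polyfit(P[:,c+1],P[:,c],1); print('edge ang',np.degrees(np.arctan(-k[0])),'x at y=.2539',np.polyval(k,.2539))
for p in [(320,92),(336,92)]: print(onz(w,*p,.105))
```

```text
L [ 0.5773 -0.1467  0.092 ] 0.09174613924083785
L [ 0.5951 -0.1461  0.092 ] 0.07904127614606338
L [ 0.5962 -0.1638  0.092 ] 0.009049492170049023
L [ 0.5775 -0.1642  0.092 ] 0.010022152141630936
R [ 0.584  -0.2952  0.092 ] 0.009992886635983245
R [ 0.5989 -0.295   0.092 ] 0.008740293352335837
R [ 0.5994 -0.3453  0.092 ] 0.2636579983956705
R [ 0.5808 -0.3377  0.092 ] 0.09090303909449082
[[  0.6033   0.3446   0.6129   0.3458 321.     336.    ]
 [  0.6042   0.3377   0.6139   0.3389 321.     336.    ]
 [  0.6073   0.309    0.6173   0.3102 320.     335.    ]
 [  0.6097   0.2901   0.6192   0.2914 320.     334.    ]
 [  0.6116   0.2705   0.622    0.2718 319.     334.    ]
 [  0.6142   0.2501   0.6241   0.2514 319.     333.    ]
 [  0.617    0.2289   0.6264   0.2302 319.     332.    ]]
edge ang 6.660703157460833 x at y=.2539 0.6137990975796387
edge ang 6.765274143171018 x at y=.2539 0.6238347233740641
[0.6024 0.3491 0.105 ]
[0.6119 0.3503 0.105 ]
```

The wrist view confirms the pale divider at (328,230), the dark panel at (215,230) and the orange one at (560,250). Both cameras agree to 1 mm: centre about (0.6183, 0.2539), yaw 6.7°.

Run:
```python
from h import *
plan([.6183,.2539,.30],6.7,5,0.3)
```

```text
total tool shift cm [-0.51243466  0.5052949   9.45292215] turn [-0.01075105  0.00919013  0.00325035]
-0.10 0.10 1.89 -0.002 0.002 0.001 0.3; -0.11 0.10 1.89 -0.002 0.002 0.001 0.3; -0.11 0.09 1.89 -0.002 0.002 0.001 0.3; -0.11 0.09 1.89 -0.002 0.002 0.001 0.3; -0.12 0.09 1.89 -0.002 0.002 0.001 0.3
```

Emit:
play_rows:
  targets: "-0.1 0.1 1.9 -0.002 0.002 0.001 0.3; -0.1 0.1 1.9 -0.002 0.002 0.001 0.3; -0.1 0.1 1.9 -0.002 0.002 0.001 0.3; -0.1 0.1 1.9 -0.002 0.002 0.001 0.3; -0.1 0.1 1.9 -0.002 0.002 0.001 0.3; 0 0 0 0 0 0 0.3; 0 0 0 0 0 0 0.3"
  newtons: 15

```text
time: 3.88
position: [0.62, 0.2471, 0.2907]
tool_rot: [2.1, 2.335, -0.007]
ft_force: [-0.1, -0.6, 1.3]
grip_width: 0.653
```

Run:
```python
from h import *
st(); plan([.6183,.2539,.239],6.7,5,0.3)
```

```text
t 3.875 pos [0.62   0.2471 0.2907] ydeg 6.06 z [-0.002 -0.004 -1.   ] F [-0.14 -0.55  1.26] T [ 0.01 -0.09  0.01] w 0.6525710554938302 q [ 0.11  0.53 -0.72  1.52  0.36  1.23 -0.56]
total tool shift cm [ 0.71628762 -0.0877004   5.16873916] turn [-0.00245028  0.00376817 -0.01117625]
0.14 -0.02 1.03 -0.000 0.001 -0.002 0.3; 0.14 -0.02 1.03 -0.000 0.001 -0.002 0.3; 0.14 -0.02 1.03 -0.000 0.001 -0.002 0.3; 0.14 -0.02 1.03 -0.000 0.001 -0.002 0.3; 0.14 -0.02 1.03 -0.000 0.001 -0.002 0.3
```

Emit:
play_rows:
  targets: "0.2 0 1.0 0 0.001 -0.002 0.3; 0.2 0 1.0 0 0.001 -0.002 0.3; 0.1 -0.1 1.0 0 0.001 -0.002 0.3; 0.1 0 1.0 0 0.001 -0.002 0.3; 0.1 0 0.7 0 0 -0.002 0.3; 0 0 0 0 0 0 0.3"

```text
time: 4.62
position: [0.6181, 0.2553, 0.2416]
tool_rot: [-2.086, -2.347, -0.001]
ft_force: [0.3, 0.4, 0.0]
grip_width: 0.65
```

Run:
```python
from h import *
st(); plan([.6183,.2539,.239],6.7,2,0.3)
```

```text
t 4.625 pos [0.6181 0.2553 0.2416] ydeg 6.74 z [-7.0e-04  1.2e-03 -1.0e+00] F [0.26 0.42 0.01] T [-0.04 -0.18 -0.02] w 0.6501036545437321 q [ 0.08  0.58 -0.7   1.56  0.39  1.15 -0.58]
total tool shift cm [-0.14500482  0.00396531  0.25695821] turn [-0.00059456 -0.00128128  0.00062119]
-0.07 0.00 0.13 -0.000 -0.001 0.000 0.3; -0.07 0.00 0.13 -0.000 -0.001 0.000 0.3
```

Emit:
play_rows:
  targets: "-0.1 0 0.2 0 0 0 -1; 0 0 0 0 0 0 -1; 0 0 0 0 0 0 -1; 0 0 0 0 0 0 -1; 0 0 0 0 0 0 -1; 0 0 0 0 0 0 -1"
  newtons: 15

```text
time: 5.38
position: [0.6188, 0.2543, 0.2407]
tool_rot: [-2.088, -2.347, -0.004]
ft_force: [0.2, 0.3, -0.9]
grip_width: 0.116
```

Run:
```python
from h import *
st()
```

```text
t 5.375 pos [0.6188 0.2543 0.2407] ydeg 6.71 z [ 0.0014  0.0018 -1.    ] F [ 0.19  0.25 -0.91] T [ 0.   -0.15  0.03] w 0.11551683216287327 q [ 0.09  0.58 -0.7   1.56  0.4   1.15 -0.58]
```

Emit:
play_rows:
  targets: "0 0 -1 0 0 0 -1; 0 0 -2 0 0 0 -1; 0 0 -2.5 0 0 0 -1; 0 0 -2.5 0 0 0 -1; 0 0 -2.5 0 0 0 -1; 0 0 -2.5 0 0 0 -1; 0 0 -2.5 0 0 0 -1; 0 0 -2 0 0 0 -1; 0 0 -1 0 0 0 -1; 0 0 0 0 0 0 -1"

```text
time: 6.62
position: [0.6168, 0.255, 0.4436]
tool_rot: [2.083, 2.347, 0.016]
ft_force: [-0.2, -0.5, -2.2]
grip_width: 0.118
```

Run:
```python
from h import *
grab('top','t3');grab('wrist','w3')
st(); plan([.53,-.247,.43],0.6,16,-1)
```

```text
t 6.725 pos [0.6168 0.2547 0.4421] ydeg 6.81 z [ 0.0073  0.0042 -1.    ] F [ 0.35  0.41 -2.4 ] T [-0.03 -0.1   0.02] w 0.1119075457139574 q [ 0.11  0.44 -0.76  1.33  0.3   1.48 -0.51]
total tool shift cm [-48.79421713 -14.57768766   0.93631173] turn [ 0.00752064 -0.00373819  0.10843803]
-3.05 -0.91 0.06 0.000 -0.000 0.007 -1; -3.06 -0.89 0.06 0.000 -0.000 0.007 -1; -3.06 -0.87 0.06 0.000 -0.000 0.007 -1; -3.07 -0.85 0.06 0.000 -0.000 0.007 -1; -3.07 -0.83 0.06 0.000 -0.000 0.007 -1; -3.08 -0.81 0.06 0.000 -0.000 0.007 -1; -3.08 -0.79 0.07 0.000 -0.000 0.007 -1; -3.09 -0.77 0.07 0.000 -0.000 0.007 -1; -3.09 -0.74 0.07 0.000 -0.000 0.007 -1; -3.10 -0.72 0.07 0.000 -0.000 0.007 -1; -3.10 -0.70 0.07 0.000 -0.000 0.007 -1; -3.11 -0.68 0.07 0.000 -0.000 0.007 -1; -3.11 -0.66 0.07 0.000 -0.000 0.007 -1; -3.12 -0.64 0.07 0.000 -0.000 0.007 -1; -3.12 -0.62 0.07 0.000 -0.000 0.007 -1; -3.13 -0.60 0.07 0.000 -0.000 0.007 -1
```

View pics/t3.png

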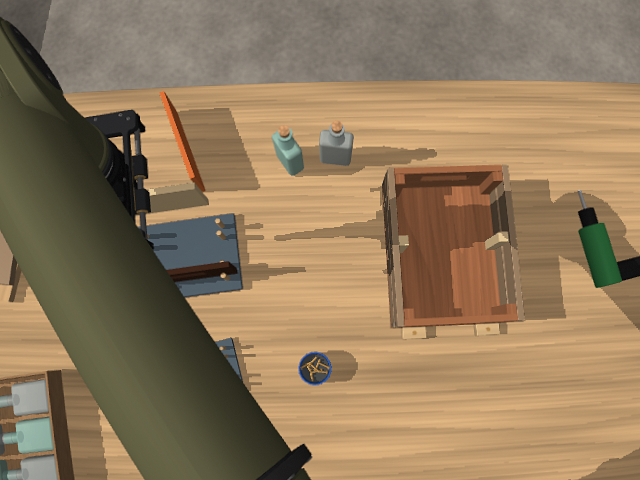

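The divider hangs from the gripper at top (175,195), the dark panel still stands in the rack at (205,272), and nothing else moved. I carry it over.

Emit:
play_rows:
  targets: "-2 -0.6 0 0 0 0.007 -1; -3.1 -0.9 0 0 0 0.007 -1; -3.1 -0.9 0 0 0 0.007 -1; -3.1 -0.9 0 0 0 0.007 -1; -3.1 -0.8 0 0 0 0.007 -1; -3.1 -0.8 0 0 0 0.007 -1; -3.1 -0.8 0 0 0 0.007 -1; -3.1 -0.8 0 0 0 0.007 -1; -3.1 -0.7 0 0 0 0.007 -1; -3.1 -0.7 0 0 0 0.007 -1; -3.1 -0.7 0 0 0 0.007 -1; -3.1 -0.7 0 0 0 0.007 -1; -3.1 -0.7 0 0 0 0.007 -1; -3.1 -0.6 0 0 0 0.007 -1; -3.1 -0.6 0 0 0 0.007 -1; -2 -0.5 0 0 0 0 -1; 0 0 0 0 0 0 -1; 0 0 0 0 0 0 -1"

```text
time: 8.98
position: [0.524, -0.2413, 0.4188]
tool_rot: [-2.187, -2.218, 0.017]
ft_force: [0.8, 0.9, -1.4]
grip_width: 0.116
```

Run:
```python
from h import *
st(); plan([.53,-.247,.40],0.6,5,-1)
```

```text
t 8.975 pos [ 0.524  -0.2413  0.4188] ydeg 0.83 z [-0.0268  0.011  -0.9996] F [ 0.82  0.9  -1.37] T [ 0.06 -0.15 -0.  ] w 0.1163641706731576 q [ 0.84  0.21 -0.52  1.59  0.1   1.4   0.32]
total tool shift cm [-0.59789606  0.64535143  1.85564281] turn [-0.02668049 -0.01136014  0.00380323]
-0.12 0.13 0.37 -0.005 -0.002 0.001 -1; -0.12 0.13 0.37 -0.005 -0.002 0.001 -1; -0.12 0.13 0.37 -0.005 -0.002 0.001 -1; -0.12 0.12 0.37 -0.005 -0.002 0.001 -1; -0.12 0.12 0.37 -0.005 -0.002 0.001 -1
```

Emit:
play_rows:
  targets: "-0.1 0.1 0.4 -0.005 -0.002 0.001 -1; -0.1 0.1 0.4 -0.005 -0.002 0.001 -1; -0.1 0.1 0.4 -0.005 -0.002 0.001 -1; -0.1 0.1 0.4 -0.005 -0.002 0.001 -1; -0.1 0.1 0.4 -0.005 -0.002 0.001 -1; 0 0 0 0 0 0 -1"

```text
time: 9.72
position: [0.5301, -0.2426, 0.3972]
tool_rot: [-2.204, -2.237, -0.002]
ft_force: [-1.4, 0.2, -0.9]
grip_width: 0.116
```

Run:
```python
from h import *
grab('top','t4');grab('scene','s4');grab('wrist','w4')
st(); plan([.54,-.247,.30],0.6,5,-1)
```

```text
t 9.875 pos [ 0.5302 -0.2426  0.3978] ydeg 0.84 z [ 9.0e-04  1.3e-03 -1.0e+00] F [-0.22  0.44 -1.48] T [-0.01 -0.14  0.03] w 0.1115653051550447 q [ 0.83  0.22 -0.52  1.62  0.11  1.33  0.31]
total tool shift cm [-0.46983317  0.95915725  9.7774641 ] turn [ 0.00095564 -0.00133674  0.00424973]
-0.09 0.19 1.96 0.000 -0.000 0.001 -1; -0.09 0.19 1.96 0.000 -0.000 0.001 -1; -0.09 0.19 1.96 0.000 -0.000 0.001 -1; -0.09 0.19 1.96 0.000 -0.000 0.001 -1; -0.09 0.19 1.96 0.000 -0.000 0.001 -1
```

View pics/s4.png

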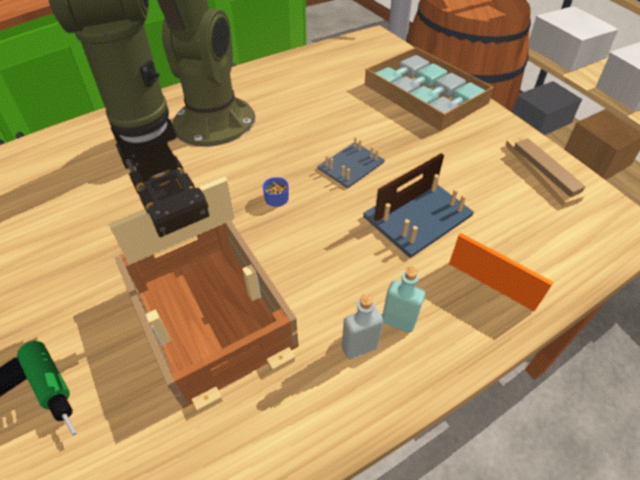

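View pics/w4.png

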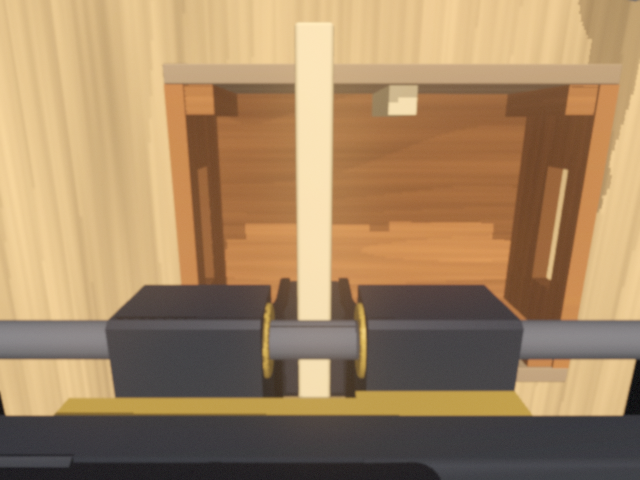

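Run:
```python
from h import *
np.set_printoptions(precision=4,suppress=True)
w=load('w4')
for p in [(297,22),(331,22),(297,280),(331,280)]: print('div',onz(w,*p,.262),dep(w,p[0]+ (3 if p[0]<310 else -3),p[1]+4)[2])
print('divider ang',end=' ')
a=onz(w,297,22,.262)-onz(w,297,280,.262);print(np.degrees(np.arctan2(-a[0],a[1])))
for p in [(165,66),(619,66)]: print('rim outer +y',onz(w,*p,.1))
print('inner rim',onz(w,165,83,.1),onz(w,619,83,.1))
a=cv2.resize(w['pixels'][55:130,365:440],None,fx=8,fy=8,interpolation=cv2.INTER_CUBIC);cv2.imwrite('pics/c5.png',a)
```

```text
div [ 0.5247 -0.1462  0.262 ] 0.26103815620829385
div [ 0.5332 -0.146   0.262 ] 0.26209768251765553
div [ 0.5251 -0.2144  0.262 ] 0.2621527069290317
div [ 0.535  -0.2143  0.262 ] 0.25905367341109387
divider ang 0.3331607272004659
rim outer +y [ 0.4376 -0.1379  0.1   ]
rim outer +y [ 0.7165 -0.1332  0.1   ]
inner rim [ 0.4368 -0.1477  0.1   ] [ 0.7185 -0.143   0.1   ]
```

View pics/c5.png

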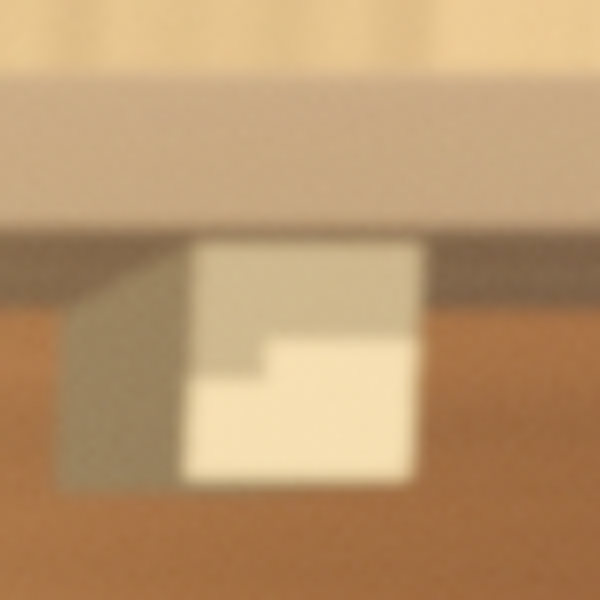

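The scene view shows the divider upright in the gripper at (180,215), level over the carrier. The wrist view shows it as the strip at (297–331, 22–280), parallel to the carrier, with the left cleat at (400,100). Its centre is 1.5 mm to +y of the TCP. I lower it 3 cm short of the cleats.

Run:
```python
from h import *
plan([.545,-.2485,.28],0.7,6,-1)
```

```text
total tool shift cm [-0.62984709  1.45497781 11.77772847] turn [ 0.00095681 -0.00133591  0.0025044 ]
-0.10 0.24 1.96 0.000 -0.000 0.000 -1; -0.10 0.24 1.96 0.000 -0.000 0.000 -1; -0.10 0.24 1.96 0.000 -0.000 0.000 -1; -0.10 0.24 1.96 0.000 -0.000 0.000 -1; -0.10 0.24 1.96 0.000 -0.000 0.000 -1; -0.10 0.24 1.96 0.000 -0.000 0.000 -1
```

Emit:
play_rows:
  targets: "-0.1 0.25 1.3 0 0 0 -1; -0.1 0.25 1.3 0 0 0 -1; -0.1 0.25 1.2 0 0 0 -1; -0.1 0.25 1.2 0 0 0 -1; -0.1 0.25 1.2 0 0 0 -1; -0.1 0.25 1.2 0 0 0 -1; 0 0 0 0 0 0 -1; 0 0 0 0 0 0 -1"

```text
time: 10.88
position: [0.5463, -0.2487, 0.3173]
tool_rot: [-2.203, -2.236, -0.002]
ft_force: [0.6, 0.1, -1.3]
grip_width: 0.112
```

Run:
```python
from h import *
st(); plan([.545,-.2485,.28],0.7,5,-1)
```

```text
t 10.875 pos [ 0.5463 -0.2487  0.3173] ydeg 0.85 z [-6.0e-04  2.6e-03 -1.0e+00] F [ 0.61  0.1  -1.3 ] T [-0.04 -0.1   0.01] w 0.11197195963268804 q [ 0.81  0.32 -0.51  1.67  0.16  1.2   0.28]
total tool shift cm [ 0.01097805 -0.13223356  3.72811784] turn [-0.00058396 -0.00256105  0.00253547]
0.00 -0.03 0.75 -0.000 -0.001 0.001 -1; 0.00 -0.03 0.75 -0.000 -0.001 0.001 -1; 0.00 -0.03 0.75 -0.000 -0.001 0.001 -1; 0.00 -0.03 0.75 -0.000 -0.001 0.001 -1; 0.00 -0.03 0.75 -0.000 -0.001 0.001 -1
```

Emit:
play_rows:
  targets: "0 0 1.2 0 -0.001 0 -1; 0 0 1.2 0 0 0.001 -1; 0 0 1.2 0 -0.001 0 -1; 0 0 1.2 0 0 0.001 -1; 0 0 0.7 0 0 0 -1; 0 0 0.5 0 0 0 -1; 0 0 0 0 0 0 -1; 0 0 0 0 0 0 -1"

```text
time: 11.88
position: [0.5464, -0.2487, 0.2536]
tool_rot: [2.207, 2.235, 0.0]
ft_force: [-1.0, 0.1, -1.3]
grip_width: 0.114
```

Run:
```python
from h import *
grab('top','t5'); grab('wrist','w5')
st(); plan([.545,-.2485,.24],0.7,5,-1)
```

```text
t 11.975 pos [ 0.5464 -0.2488  0.2537] ydeg 0.71 z [ 3.e-04 -3.e-04 -1.e+00] F [ 0.31 -0.12 -1.26] T [ 0.02 -0.06  0.03] w 0.11191444909563339 q [ 0.79  0.38 -0.49  1.74  0.2   1.08  0.25]
total tool shift cm [ 0.02778718 -0.13698649  1.37054554] turn [0.0002511  0.00027823 0.00014108]
0.01 -0.03 0.27 0.000 0.000 0.000 -1; 0.01 -0.03 0.27 0.000 0.000 0.000 -1; 0.01 -0.03 0.27 0.000 0.000 0.000 -1; 0.01 -0.03 0.27 0.000 0.000 0.000 -1; 0.01 -0.03 0.27 0.000 0.000 0.000 -1
```

View pics/w5.png

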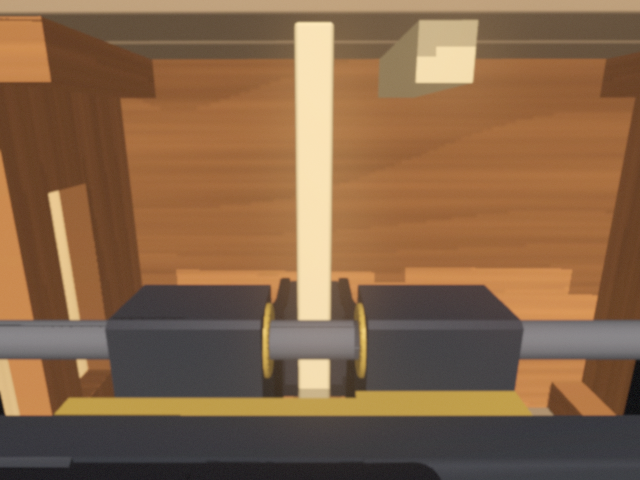

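View pics/t5.png

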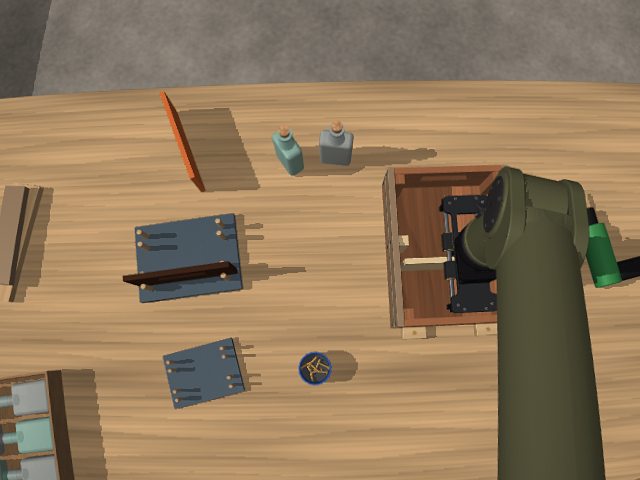

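The wrist view shows the divider inside the carrier, its left end at (314,22) just clear of the wall, and the cleat at (430,55) ahead of it. In the top view the bystanders are untouched. Now down towards the floor.

Emit:
play_rows:
  targets: "0 0 0.5 0 0 0 -1; 0 0 0.5 0 0 0 -1; 0 0 0.3 0 0 0 -1; 0 0 0.2 0 0 0 -1; 0 0 0 0 0 0 -1"

```text
time: 12.6
position: [0.5464, -0.2488, 0.2379]
tool_rot: [2.207, 2.234, 0.0]
ft_force: [-0.7, 0.5, -1.0]
grip_width: 0.11
```

Run:
```python
from h import *
st()
```

```text
t 12.6 pos [ 0.5464 -0.2488  0.2379] ydeg 0.71 z [ 7.e-04 -6.e-04 -1.e+00] F [-0.7   0.45 -1.  ] T [-0.06 -0.09 -0.02] w 0.1103681443643779 q [ 0.79  0.39 -0.49  1.75  0.21  1.05  0.24]
```

Emit:
play_rows:
  targets: "0 0 0.1 0 0 0 -1; 0 0 0.1 0 0 0 -1; 0 0 0.05 0 0 0 -1"

```text
time: 12.98
position: [0.5466, -0.2489, 0.2358]
tool_rot: [2.207, 2.234, 0.0]
ft_force: [-0.7, 0.2, 1.1]
grip_width: 0.111
```

Run:
```python
from h import *
st()
```

```text
t 12.975 pos [ 0.5466 -0.2489  0.2358] ydeg 0.7 z [ 1.2e-03 -9.0e-04 -1.0e+00] F [-0.69  0.22  1.11] T [0.2  0.09 0.09] w 0.11087348076833074 q [ 0.79  0.4  -0.49  1.75  0.21  1.05  0.24]
```

Contact with the floor at the expected height. I relax the grip briefly so the divider settles, then move towards the cleats.

Emit:
play_rows:
  targets: "0 0 0.03 0 0 0 -1; 0 0 0.03 0 0 0 -1; 0 0 0 0 0 0 -1"
  newtons: 5

```text
time: 13.35
position: [0.5466, -0.2489, 0.2357]
tool_rot: [2.207, 2.234, 0.0]
ft_force: [-0.5, 0.6, -0.7]
grip_width: 0.108
```

Emit:
play_rows:
  targets: "0 0.4 0 0 0 0 -1; 0 0.4 0 0 0 0 -1; 0 0.4 0 0 0 0 -1; 0 0.4 0 0 0 0 -1; 0 0 0 0 0 0 -1"
  newtons: 10

```text
time: 13.98
position: [0.5641, -0.2488, 0.2357]
tool_rot: [2.206, 2.234, 0.001]
ft_force: [0.5, -0.2, -0.3]
grip_width: 0.111
```

Run:
```python
from h import *
grab('wrist','w6')
st(); plan([.573,-.2485,.235],0.7,5,-1)
```

```text
t 14.025 pos [ 0.564  -0.2487  0.2357] ydeg 0.7 z [ 0.0018 -0.0011 -1.    ] F [0.76 0.69 0.67] T [ 0.04 -0.26 -0.03] w 0.11256763801355268 q [ 0.77  0.43 -0.49  1.71  0.22  1.06  0.22]
total tool shift cm [0.01187516 0.90136059 0.06820796] turn [1.79030766e-03 1.14223008e-03 6.87748681e-05]
0.00 0.18 0.01 0.000 0.000 0.000 -1; 0.00 0.18 0.01 0.000 0.000 0.000 -1; 0.00 0.18 0.01 0.000 0.000 0.000 -1; 0.00 0.18 0.01 0.000 0.000 0.000 -1; 0.00 0.18 0.01 0.000 0.000 0.000 -1
```

View pics/w6.png

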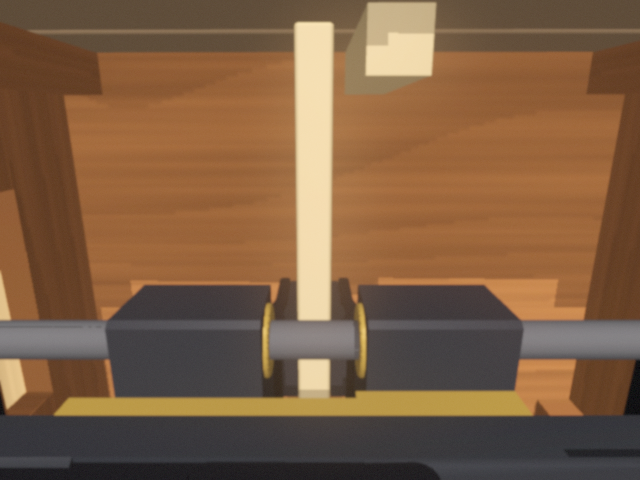

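The gap to the left cleat is about 10 mm (divider edge at 332, cleat edge at 367). I close it slowly.

Emit:
play_rows:
  targets: "0 0.2 0 0.001 0.001 0 -1; 0 0.2 0 0.001 0 0 -1; 0 0.2 0 0 0 0 -1; 0 0.1 0 0 0 0 -1; 0 0.05 0 0 0 0 -1"

```text
time: 14.65
position: [0.5712, -0.249, 0.2357]
tool_rot: [-2.207, -2.233, 0.004]
ft_force: [-2.0, 0.8, 1.1]
grip_width: 0.114
```

Run:
```python
from h import *
grab('wrist','w7')
st()
```

```text
t 14.7 pos [ 0.5712 -0.249   0.2357] ydeg 0.67 z [-2.6e-03 -5.0e-04 -1.0e+00] F [-1.48  0.7   1.32] T [-0.02  0.3   0.04] w 0.11559511982527661 q [ 0.76  0.44 -0.48  1.69  0.23  1.07  0.21]
```

View pics/w7.png

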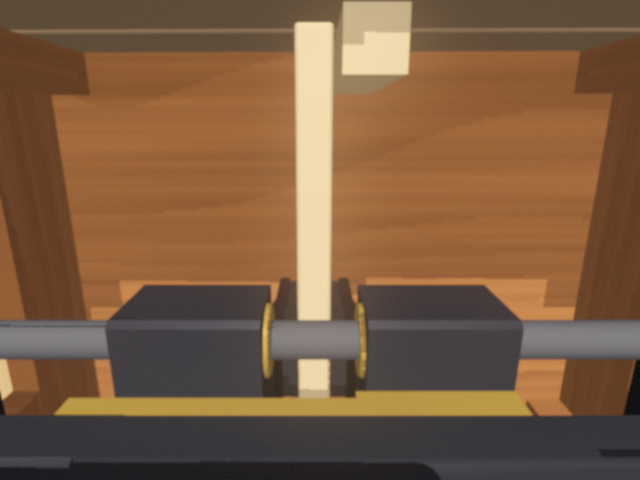

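Emit:
play_rows:
  targets: "0 0.1 0 -0.001 0 0 -1; 0 0.1 0 -0.001 0 0 -1; 0 0.05 0 0 0 0 -1; 0 0.05 0 0 0 0 -1"

```text
time: 15.2
position: [0.574, -0.249, 0.2357]
tool_rot: [-2.208, -2.234, 0.002]
ft_force: [-3.5, -0.3, 2.4]
grip_width: 0.115
```

Run:
```python
from h import *
st()
```

```text
t 15.2 pos [ 0.574  -0.249   0.2357] ydeg 0.68 z [-1.6e-03 -6.0e-04 -1.0e+00] F [-3.49 -0.27  2.45] T [-0.02  0.7   0.06] w 0.11480062153827868 q [ 0.75  0.45 -0.48  1.68  0.23  1.07  0.21]
```

Emit:
play_rows:
  targets: "0 0.05 0 0 0 0 -1; 0 0.05 0 0 0 0 -1; 0 0.05 0 0 0 0 -1; 0 0.05 0 0 0 0 -1"
  newtons: 12

```text
time: 15.7
position: [0.5747, -0.2491, 0.2357]
tool_rot: [-2.206, -2.231, 0.007]
ft_force: [-4.5, 0.6, 3.6]
grip_width: 0.112
```

Run:
```python
from h import *
grab('wrist','w8')
st()
```

```text
t 15.75 pos [ 0.5748 -0.249   0.2357] ydeg 0.67 z [-6.2e-03 -3.0e-04 -1.0e+00] F [-5.18  1.35  3.6 ] T [0.09 0.75 0.07] w 0.11536367264695568 q [ 0.75  0.45 -0.48  1.68  0.23  1.08  0.21]
```

View pics/w8.png

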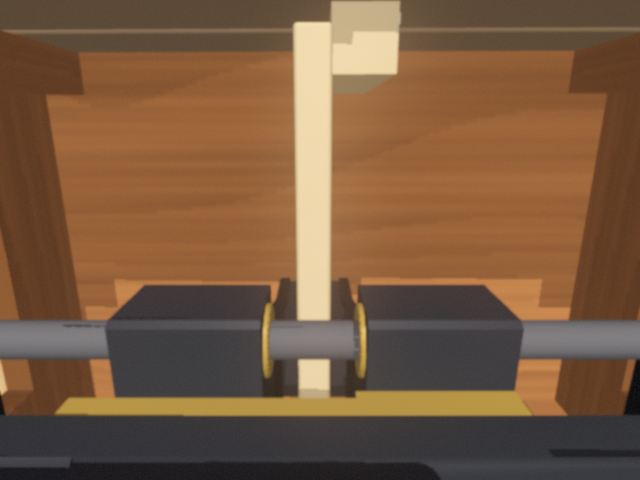

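The wrist view shows the divider meeting the left cleat at (332,60). The tool tips back slightly under load, so I add a counter-turn.

Emit:
play_rows:
  targets: "0 0.05 0 -0.003 0 0 -1; 0 0.05 0 -0.003 0 0 -1; 0 0.05 0 -0.003 0 0 -1; 0 0.05 0 -0.003 0 0 -1"

```text
time: 16.25
position: [0.5743, -0.2491, 0.2357]
tool_rot: [-2.207, -2.233, 0.004]
ft_force: [-5.2, -0.5, 5.6]
grip_width: 0.113
```

Run:
```python
from h import *
st()
```

```text
t 16.25 pos [ 0.5743 -0.2491  0.2357] ydeg 0.67 z [-3.2e-03 -1.0e-04 -1.0e+00] F [-5.25 -0.51  5.56] T [-0.01  1.2   0.05] w 0.11278379097562213 q [ 0.75  0.45 -0.48  1.68  0.23  1.07  0.21]
```

Emit:
play_rows:
  targets: "0 0.08 -0.02 -0.004 0 0 -1; 0 0.08 -0.02 -0.004 0 0 -1; 0 0.08 -0.02 -0.004 0 0 -1; 0 0.08 -0.02 -0.004 0 0 -1"

```text
time: 16.75
position: [0.5738, -0.2492, 0.2357]
tool_rot: [-2.208, -2.234, -0.0]
ft_force: [-6.8, 0.8, 4.1]
grip_width: 0.116
```

Run:
```python
from h import *
st()
```

```text
t 16.75 pos [ 0.5738 -0.2492  0.2357] ydeg 0.68 z [-1.e-04  5.e-04 -1.e+00] F [-6.76  0.76  4.1 ] T [-0.06  1.45  0.15] w 0.11596160000199342 q [ 0.75  0.45 -0.48  1.68  0.23  1.07  0.21]
```

Emit:
play_rows:
  targets: "0 0.1 -0.03 -0.004 0 -0.003 -1; 0 0.1 -0.03 -0.004 0 -0.003 -1; 0 0.1 -0.03 -0.004 0 -0.003 -1; 0 0.1 -0.03 -0.004 0 -0.003 -1"

```text
time: 17.25
position: [0.5736, -0.2494, 0.2357]
tool_rot: [-2.197, -2.245, -0.004]
ft_force: [-6.7, 0.6, 4.5]
grip_width: 0.117
```

Run:
```python
from h import *
w=grab('wrist','w9');s=grab('scene','s9');t=grab('top','t9')
st()
cv2.imwrite('pics/c9.png',cv2.resize(s['pixels'][200:400,100:310],None,fx=3,fy=3,interpolation=cv2.INTER_CUBIC))
```

```text
t 17.4 pos [ 0.5736 -0.2494  0.2357] ydeg 1.23 z [ 0.0012  0.002  -1.    ] F [-6.09  1.5   4.33] T [ 0.05  1.47 -0.15] w 0.11390881107629339 q [ 0.76  0.45 -0.49  1.68  0.23  1.07  0.22]
```

View pics/c9.png

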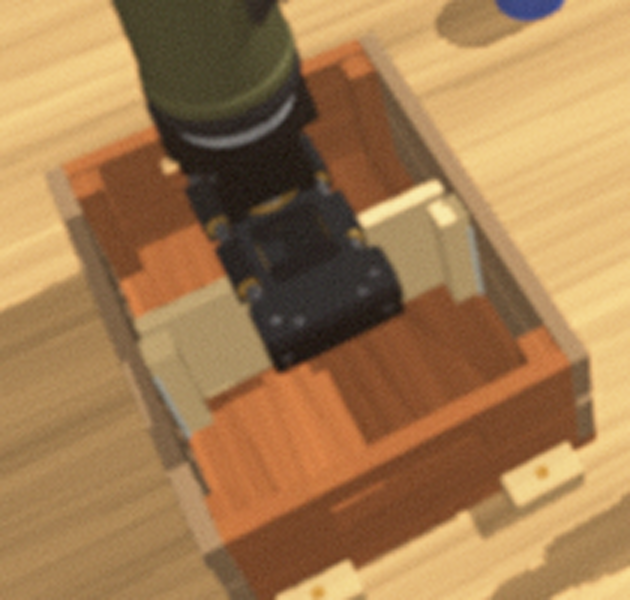

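View pics/t9.png

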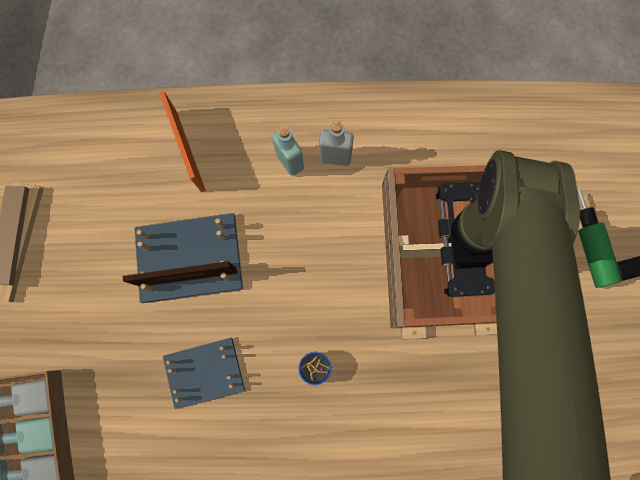

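View pics/w9.png

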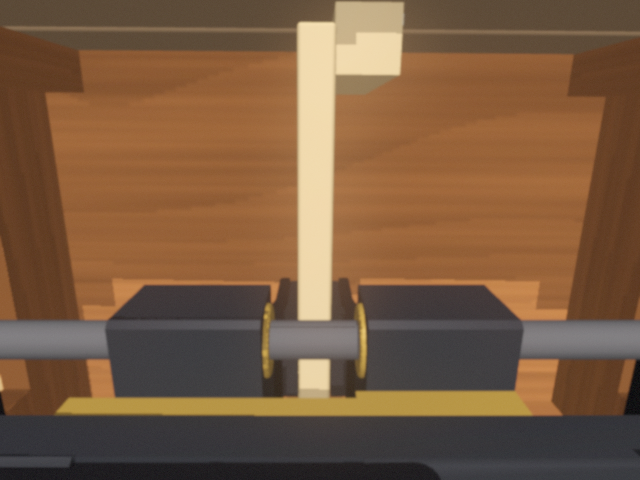

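The tool yaw moved but the divider stayed put against both cleats: its far end shifted in the picture and the yaw torque changed sign. So it is square at about 0.95°. I turn back halfway and build up the push.

Emit:
play_rows:
  targets: "0 0.14 -0.03 -0.004 0 0.002 -1; 0 0.14 -0.03 -0.004 0 0.002 -1; 0 0.14 -0.03 -0.004 0 0 -1; 0 0.14 -0.03 -0.004 0 0 -1"

```text
time: 17.9
position: [0.574, -0.2497, 0.2356]
tool_rot: [-2.203, -2.235, -0.003]
ft_force: [-9.8, 0.8, 5.6]
grip_width: 0.115
```

Run:
```python
from h import *
st()
```

```text
t 17.9 pos [ 0.574  -0.2497  0.2356] ydeg 0.83 z [-0.001   0.0038 -1.    ] F [-9.78  0.83  5.62] T [ 0.08  1.54 -0.04] w 0.11499718890871652 q [ 0.76  0.45 -0.48  1.68  0.23  1.07  0.22]
```

Emit:
play_rows:
  targets: "0 0.15 -0.06 -0.004 -0.002 0 -1; 0 0.15 -0.06 -0.004 -0.002 0 -1; 0 0.15 -0.06 -0.004 -0.002 0 -1; 0 0.15 -0.06 -0.004 -0.002 0 -1"

```text
time: 18.4
position: [0.5744, -0.2492, 0.2356]
tool_rot: [-2.206, -2.233, 0.004]
ft_force: [-8.3, 0.9, 4.1]
grip_width: 0.114
```

Run:
```python
from h import *
st()
```

```text
t 18.4 pos [ 0.5744 -0.2492  0.2356] ydeg 0.71 z [-3.9e-03  3.0e-04 -1.0e+00] F [-8.31  0.95  4.09] T [0.49 1.43 0.14] w 0.1144283223605599 q [ 0.75  0.45 -0.48  1.68  0.23  1.07  0.21]
```

Emit:
play_rows:
  targets: "0 0.16 -0.06 -0.006 0 -0.001 -1; 0 0.16 -0.06 -0.006 0 -0.001 -1; 0 0.16 -0.06 -0.006 0 0 -1; 0 0.16 -0.06 -0.005 0 0 -1"

```text
time: 18.9
position: [0.5743, -0.2497, 0.2356]
tool_rot: [-2.205, -2.231, -0.001]
ft_force: [-8.7, 0.6, 5.0]
grip_width: 0.113
```

Run:
```python
from h import *
st()
```

```text
t 18.9 pos [ 0.5743 -0.2497  0.2356] ydeg 0.68 z [-0.0029  0.0034 -1.    ] F [-8.73  0.64  4.97] T [0.1  1.55 0.11] w 0.11329067172037767 q [ 0.76  0.45 -0.48  1.68  0.23  1.07  0.21]
```

Emit:
play_rows:
  targets: "0 0.17 -0.06 -0.006 -0.001 -0.001 -1; 0 0.17 -0.06 -0.006 -0.001 -0.001 -1; 0 0.17 -0.06 -0.006 -0.001 0 -1; 0 0.17 -0.06 -0.006 -0.001 0 -1; 0 0.17 -0.06 -0.006 -0.001 0 -1; 0 0.17 -0.06 -0.006 -0.001 0 -1; 0 0.17 -0.06 -0.006 -0.001 0 -1; 0 0.17 -0.06 -0.006 -0.001 0 -1"

```text
time: 19.9
position: [0.5741, -0.2495, 0.2356]
tool_rot: [-2.207, -2.231, -0.0]
ft_force: [-10.4, 1.6, 5.8]
grip_width: 0.116
```

Run:
```python
from h import *
st()
```

```text
t 19.9 pos [ 0.5741 -0.2495  0.2356] ydeg 0.61 z [-0.0023  0.0023 -1.    ] F [-10.41   1.62   5.82] T [0.25 1.91 0.12] w 0.11643535516843735 q [ 0.75  0.45 -0.48  1.68  0.23  1.07  0.21]
```

Emit:
play_rows:
  targets: "0 0.17 -0.07 -0.006 -0.001 -0.001 -1; 0 0.17 -0.07 -0.006 -0.001 -0.001 -1; 0 0.17 -0.07 -0.006 -0.001 -0.001 -1; 0 0.17 -0.07 -0.006 -0.001 -0.001 -1; 0 0.17 -0.07 -0.006 -0.001 -0.001 -1; 0 0.17 -0.07 -0.006 -0.001 -0.001 -1; 0 0.17 -0.07 -0.006 -0.001 0 -1; 0 0.17 -0.07 -0.006 -0.001 0 -1; 0 0.17 -0.07 -0.006 -0.001 0 -1; 0 0.17 -0.07 -0.006 -0.001 0 -1; 0 0.17 -0.07 -0.006 -0.001 0 -1; 0 0.17 -0.07 -0.006 -0.001 0 -1"

```text
time: 21.4
position: [0.5741, -0.2494, 0.2356]
tool_rot: [-2.208, -2.232, -0.001]
ft_force: [-8.3, 1.3, 4.6]
grip_width: 0.11
```

Run:
```python
from h import *
st()
w=grab('wrist','w10');s=grab('scene','s10')
st()
cv2.imwrite('pics/c10.png',cv2.resize(s['pixels'][235:350,130:265],None,fx=5,fy=5,interpolation=cv2.INTER_CUBIC))
```

```text
t 21.4 pos [ 0.5741 -0.2494  0.2356] ydeg 0.62 z [-0.0014  0.0021 -1.    ] F [-8.29  1.3   4.56] T [0.31 1.91 0.17] w 0.10963691543798076 q [ 0.75  0.45 -0.48  1.68  0.23  1.07  0.21]
t 21.5 pos [ 0.574  -0.2495  0.2357] ydeg 0.62 z [-0.0015  0.0021 -1.    ] F [-8.34  0.23  5.52] T [0.26 1.83 0.14] w 0.1119315930136582 q [ 0.75  0.45 -0.48  1.68  0.23  1.07  0.21]
```

View pics/c10.png

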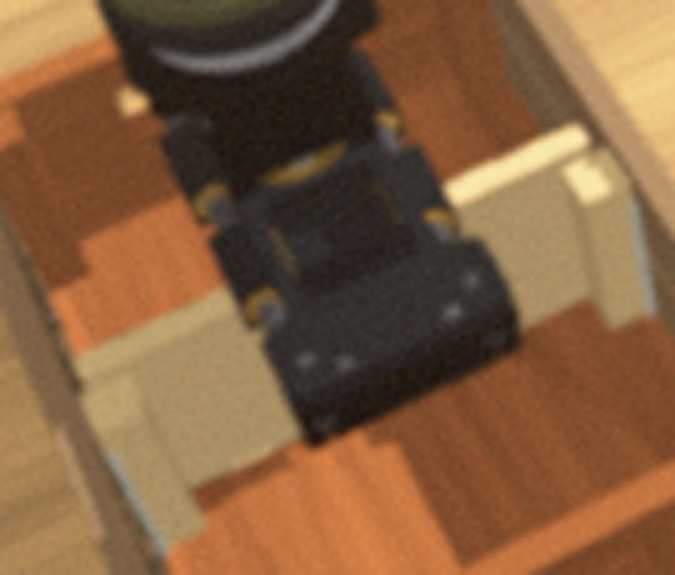

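View pics/w10.png

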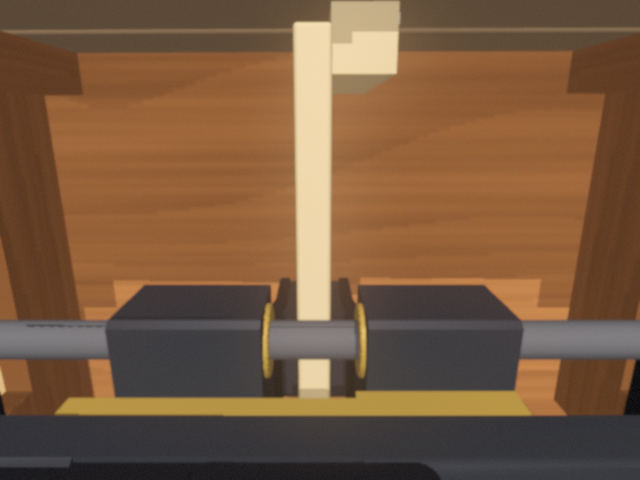

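Both ends bear: with one-sided contact the yaw torque would be about 0.75 Nm, and I read 0.15. The scene crop shows the divider upright behind both cleats, at (120,390) and (590,185). I raise the push a little to allow for floor friction, then hold it.

Emit:
play_rows:
  targets: "0 0.19 -0.08 -0.006 -0.001 -0.002 -1; 0 0.21 -0.08 -0.007 -0.001 -0.002 -1; 0 0.21 -0.08 -0.007 -0.001 -0.002 -1; 0 0.21 -0.08 -0.007 -0.001 -0.001 -1; 0 0.21 -0.08 -0.007 -0.001 -0.001 -1; 0 0.21 -0.08 -0.007 -0.001 -0.001 -1; 0 0.21 -0.08 -0.007 -0.001 -0.001 -1; 0 0.21 -0.08 -0.007 -0.001 -0.001 -1"

```text
time: 22.5
position: [0.5742, -0.2497, 0.2356]
tool_rot: [-2.201, -2.235, -0.001]
ft_force: [-11.1, 2.8, 6.0]
grip_width: 0.112
```

Run:
```python
from h import *
st()
```

```text
t 22.5 pos [ 0.5742 -0.2497  0.2356] ydeg 0.87 z [-0.0027  0.0033 -1.    ] F [-11.11   2.83   6.03] T [ 0.18  1.97 -0.05] w 0.11193770130522912 q [ 0.76  0.45 -0.48  1.68  0.23  1.07  0.22]
```

Emit:
play_rows:
  targets: "0 0.21 -0.08 -0.007 -0.001 0 -1; 0 0.21 -0.08 -0.007 -0.001 0 -1; 0 0.21 -0.08 -0.007 -0.001 0 -1; 0 0.21 -0.08 -0.007 -0.001 0 -1; 0 0.21 -0.08 -0.007 -0.001 0 -1; 0 0.21 -0.08 -0.007 -0.001 0 -1; 0 0.21 -0.08 -0.007 -0.001 0 -1; 0 0.21 -0.08 -0.007 -0.001 0 -1; 0 0.21 -0.08 -0.007 -0.001 0 -1; 0 0.21 -0.08 -0.007 -0.001 0 -1; 0 0.21 -0.08 -0.007 -0.001 0 -1; 0 0.21 -0.08 -0.007 -0.001 0 -1; 0 0.21 -0.08 -0.007 -0.001 0 -1; 0 0.21 -0.08 -0.007 -0.001 0 -1"

```text
time: 24.25
position: [0.5745, -0.2497, 0.2356]
tool_rot: [-2.209, -2.226, 0.001]
ft_force: [-10.7, 1.5, 6.1]
grip_width: 0.116
```

Run:
```python
from h import *
st()
```

```text
t 24.25 pos [ 0.5745 -0.2497  0.2356] ydeg 0.44 z [-0.0041  0.0035 -1.    ] F [-10.73   1.5    6.06] T [0.29 1.95 0.16] w 0.11580112350988814 q [ 0.75  0.45 -0.48  1.68  0.23  1.07  0.21]
```

Emit:
play_rows:
  targets: "0 0.21 -0.08 -0.008 -0.002 -0.002 -1; 0 0.21 -0.08 -0.008 -0.002 -0.002 -1; 0 0.21 -0.08 -0.008 -0.002 -0.002 -1; 0 0.21 -0.08 -0.008 -0.002 -0.002 -1; 0 0.21 -0.08 -0.008 -0.001 -0.001 -1; 0 0.21 -0.08 -0.008 -0.001 -0.001 -1; 0 0.21 -0.08 -0.008 -0.001 -0.001 -1; 0 0.21 -0.08 -0.008 -0.001 -0.001 -1; 0 0.21 -0.08 -0.008 -0.001 -0.001 -1; 0 0.21 -0.08 -0.007 -0.001 -0.001 -1; 0 0.21 -0.08 -0.007 -0.001 -0.001 -1; 0 0.21 -0.08 -0.007 -0.001 -0.001 -1; 0 0.21 -0.08 -0.007 -0.001 -0.001 -1; 0 0.21 -0.08 -0.007 -0.001 -0.001 -1; 0 0.21 -0.08 -0.007 -0.001 -0.001 -1; 0 0.21 -0.08 -0.007 -0.001 -0.001 -1; 0 0.21 -0.08 -0.007 -0.001 -0.001 -1; 0 0.21 -0.08 -0.007 -0.001 -0.001 -1"

```text
time: 26.5
position: [0.574, -0.2496, 0.2357]
tool_rot: [-2.202, -2.237, -0.003]
ft_force: [-10.9, 2.2, 6.1]
grip_width: 0.112
```

Run:
```python
from h import *
st()
w=grab('wrist','w11');s=grab('scene','s11');t=grab('top','t11')
st()
np.set_printoptions(precision=4,suppress=True)
# divider top edge (z=.100), +x side edge, along rows; and cleat/rim
px=w['pixels'].astype(int);A=[]
for v in range(95,275,5):
    m=(px[v,:,2]>170)&(px[v,:,1]>150)&(px[v,:,0]>110);r=np.where(m)[0];r=r[(r>285)&(r<345)]
    for i,e in enumerate((r[0]-.5,r[-1]+.5)): A.append((i,*onz(w,e,v,.1)[:2]))
A=np.array(A)
for i in (0,1):
    B=A[A[:,0]==i];k=np.polyfit(B[:,2],B[:,1],1);print('edge',i,'yaw',np.degrees(np.arctan(-k[0])),'x at -.247',np.polyval(k,-.247))
print('end',onz(w,314,23,.1))
print('top-view diff', [abs(load('t5')['pixels'][a:b,c:d].astype(int)-t['pixels'][a:b,c:d]).mean() for a,b,c,d in [(200,310,110,255),(120,180,260,370),(340,400,290,350)]])
cv2.imwrite('pics/c11.png',s['pixels'])
```

```text
t 26.5 pos [ 0.574  -0.2496  0.2357] ydeg 0.89 z [-9.0e-04  3.1e-03 -1.0e+00] F [-10.86   2.19   6.12] T [ 0.16  2.07 -0.1 ] w 0.11234171034198363 q [ 0.76  0.45 -0.48  1.68  0.23  1.07  0.22]
t 26.65 pos [ 0.574  -0.2496  0.2356] ydeg 0.88 z [-9.0e-04  3.2e-03 -1.0e+00] F [-10.9    2.09   5.93] T [ 0.2   2.05 -0.08] w 0.11661941706100529 q [ 0.76  0.45 -0.48  1.68  0.23  1.07  0.22]
edge 0 yaw 0.9059388222118269 x at -.247 0.5689408502278643
edge 1 yaw 0.9137584556346229 x at -.247 0.5787676597007745
end [ 0.5724 -0.1531  0.1   ]
top-view diff [np.float64(0.5523301985370951), np.float64(0.4852020202020202), np.float64(0.4987962962962963)]
```

View pics/s11.png

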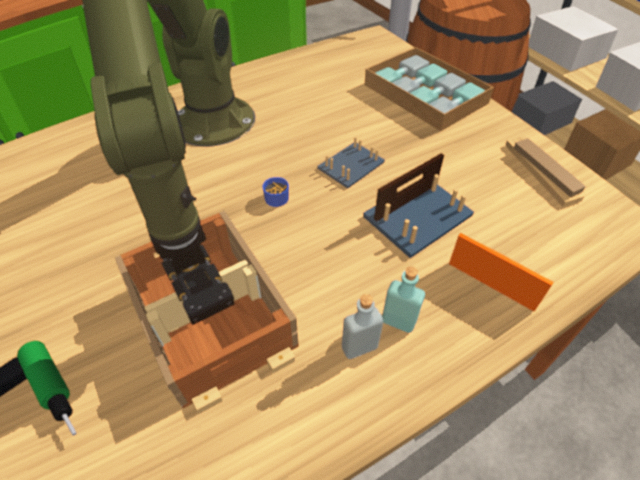

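Bystanders are unchanged. As a last check I compare the divider's yaw across frames with different tool yaw; it must stay put if it is seated at both ends.

Run:
```python
from h import *
for n in ('w8','w9','w10','w11'):
    w=load(n);px=w['pixels'].astype(int);A=[]
    for v in range(95,275,5):
        m=(px[v,:,2]>170)&(px[v,:,1]>150)&(px[v,:,0]>110);r=np.where(m)[0];r=r[(r>285)&(r<345)]
        for i,e in enumerate((r[0]-.5,r[-1]+.5)): A.append((i,*onz(w,e,v,.1)[:2]))
    A=np.array(A);o=[]
    for i in (0,1):
        B=A[A[:,0]==i];k=np.polyfit(B[:,2],B[:,1],1);o+=[np.degrees(np.arctan(-k[0])),np.polyval(k,-.247)]
    # wall +y inner foot line (floor z=.01) between rows 45-58: dark wall -> orange floor
    L=[]
    for u in list(range(110,280,5))+list(range(420,560,5)):
        c=px[40:65,u,2]-px[40:65,u,0]; j=np.argmax(np.diff(c)); L.append(onz(w,u,40+j+.5,.01)[:2])
    L=np.array(L);k=np.polyfit(L[:,0],L[:,1],1);r=L[:,1]-np.polyval(k,L[:,0]);g=abs(r)<.001;k=np.polyfit(L[g,0],L[g,1],1)
    print(n,np.round(o,4),'wall yaw',np.degrees(np.arctan(k[0])),g.sum(),'wall y',np.polyval(k,.574))
```

```text
w8 [0.9199 0.569  0.9097 0.5788] wall yaw 0.8748307638025734 62 wall y -0.14582706743696772
w9 [1.0437 0.5691 0.9006 0.5787] wall yaw 0.9139263364247722 62 wall y -0.14578789090387473
w10 [0.9653 0.569  0.8991 0.5788] wall yaw 0.8799119181258375 62 wall y -0.14576756374236363
w11 [0.9059 0.5689 0.9138 0.5788] wall yaw 0.9235831645014604 62 wall y -0.14575964627721788
```

The divider's yaw stays at 0.91° whatever the tool does, and the carrier wall reads 0.90°, so it is seated and square. The push is steady at about 10.9 N. I hand in now.

Run:
```python
from h import *
st(); print(ctrl.close_job()); st()
```

```text
t 26.65 pos [ 0.574  -0.2496  0.2356] ydeg 0.88 z [-9.0e-04  3.2e-03 -1.0e+00] F [-10.9    2.09   5.93] T [ 0.2   2.05 -0.08] w 0.11661941706100529 q [ 0.76  0.45 -0.48  1.68  0.23  1.07  0.22]
the job is handed in; nothing more can be done
None
the job is handed in; nothing more can be done
```

The pale divider is standing on the carrier floor, flat against both cleats, and the arm is still pressing it home. I handed the job in that way at 26.65 s. No verdict is reported, so these are my own last readings:

- **Push:** the wrist reads 10.9 N towards the cleats, and the last 4 s of readings were 10.7–11.1 N. Floor friction (about 6 N of downward force) may take up to 2–3 N, so I estimate 8–11 N on the cleats. I could not measure the cleat force directly.
- **Square to the cleats:** the divider's yaw is 0.91° and the carrier wall's is about 0.90°. It did not change when the tool's yaw varied.
- **No gap at either end:** the yaw torque stayed below about 0.2 Nm, while contact at one end only would give about 0.75 Nm. The arm hides the right cleat's contact line, so that end rests on the torque and yaw readings, not on a picture.
- **Position:** the divider's face is at x = 0.579 m and the cleat faces measured about 0.578 m. It sits about 2 mm off centre between the walls, and the height matches floor contact.
- **Bystanders:** the dark end panel, bottles and screw tub show no change between the top pictures taken before and after the pressing, and nothing had visibly moved before that.

One disagreement: the top camera gave the carrier's yaw as about 0.6° and the wrist camera 0.9°. The contact behaviour agreed with the wrist camera.

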